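Tip the gift carton into the labelling bay

ROBOT

A 6-joint arm with a two-finger parallel gripper is mounted at the origin on the work surface. World frame = base frame: x ahead of the robot, y to its left, z up, the work surface at z = 0. Lengths are in m, angles in degrees, forces in N, time in s.
With the tool pointing down it reaches from about 0.35 to 0.8 m from the base axis. Payload 7.3 kg.
Tool frame: the origin (TCP) lies between the finger pads; the fingertips stand 22 mm ahead of it and the grasp point (between the pads) lies 3 mm ahead of it; z points along the fingers, y is the line along which they close (so a half turn about z gives the same grasp; the last joint's range is limited). The gripper opens to 85 mm and grips with 20 to 120 N. Pads are 22 mm wide; open, the fingers measure 114 mm over their backs; the gripper's body (76 mm by 85 mm) begins 54 mm behind the grasp point. The pads swing forward as they close: fully open they stand 13 mm farther back than shut.
Start: joints at [67.666, 19.595, 87.324, -0, 73.075, -8.365], TCP at [0.127, 0.509, 0.253] pointing down, gripper open.
Joint ranges: [-145.02, 145.02], [-44.19, 115.74], [2.07, 154.8], [-57.11, 237.11], [16.16, 152.29], [-177.93, 177.93]. Speed limits (degrees/s): [147.25, 147.25, 180, 180, 180, 180].

INTERFACE

Orientations are given as [roll, pitch, yaw] about the fixed x, y, z axes, in that order (R = Rz(yaw) Ry(pitch) Rx(roll)).
In Python, from workcell import r gives the robot as it stands.
- The arm moves only by the tool servo_tool, never from a script. Its argument "steps" is a list of rows, each an object with "dp": the shift along the tool's x, y, z in mm, a list of three; "rot": the turn, a rotation vector about the tool's x, y, z in degrees, a list of three. A call has 1 to 8 rows; each row is the pose to reach, as a shift and turn from the pose commanded when the call began, along the tool's axes at that moment; what a row does not reach only later rows make up. A row lasts 1/12 s, in which the tool goes at most 41.7 mm and 7.16 degrees, less where a joint would pass 70% of its speed; a pose out of reach is approached as far as the arm can. A call with a gripper value outside its range is refused whole. "grip" is the opening, from 0 (shut) to 1 (fully open), set as the call begins (left out, the last holds). The fingers move at their own pace and stop on an object; "grip_force" is the grip in N (left out, the last holds). Time passes only in rows, so rows that repeat a pose let the fingers close. It gives the time, the measured TCP pose, the force, the opening and the grip force at its end, in the units of the state.
- r.observe(): the state, without advancing time (a new reading comes with each control period).
- r.capture(name): name is "scene" or "top" or "wrist"; returns a dict with "img" (400x640x3 uint8, red, green, blue), "range_z" (400x640 float32, m along the optical axis (not along the pixel's ray), 0 where there is no reading), "fov_y" (degrees; the focal length in pixels is half the picture's height over the tangent of half this angle, whatever the lens; pixels are square), "cx", "cy" (the principal point, pixels), "extrinsics" (4x4, takes a point from camera to world coordinates); the wrist camera has in their place "mount" (4x4, takes a point from camera to tool coordinates, whose origin is the TCP and whose axes are the flange's). Camera axes: x right, y down, z forward; pixel columns grow to the right and rows downward; lengths in m; the calibration is good to about 2 mm. A picture is of the moment at which its call begins: read the wrist's pose just before it.
- r.hand_in(): hands the job in; it is judged then, once.
The state is a dict: "time_s": time; "joint_pos": joint angles; "dq": joint speeds; "joint_efforts": joint torques, N m; "tcp_pos": TCP position; "ee_rot": TCP orientation; "wrist_force": force on the tool from outside, world axes, zero at the start; "torque": the same for the moment, N m; "gripper_width": opening from 0.0 (shut) to 1.0 (fully open); "grip_force": force on a finger pad.
Only numpy, scipy, OpenCV 4.12 (cv2) and the standard library are available. Lean on these libraries where they do the work, as an engineer would, in place of code of your own. Each camera call takes 0.05 s, during which the arm holds its last target. There are 200 camera calls.

TASK

The gift carton has to lie window up in the taped bay for its label. Without picking it up, push the standing carton low down so that it slides, still upright, until its leading bottom edge is over the bay; then push it high up so that it topples forward and lands with its window side up, wholly inside the taped outline (lying on the tape is fine, sticking out beyond it is not). Leave the glue stick, the printed pasta model and the filament spool where they are.

Things in the scene. Friction and masses are not known exactly. Their poses are not given: they have to be found in the camera images.
- carton: Loose plain off-white card carton, 130-240 g, standing: 46 mm deep (x), 84 wide (y), 100 high (z). Origin: centre of underside. Its -x broad face, with a grey window with yellow rings, must end on top: it topples towards its own +x, over the +x bottom edge. Pushed square on the -x face below about 20 mm height it slides upright; above 70 mm it tips, falling by itself once leaned 25 degrees.
- carton_center (a point): Middle of the carton's volume, 50 mm above its underside.
- foot_l (a point): Corner of the carton's +x broad face: bottom, +y side (23, 42, 0 mm in the carton's frame).
- foot_r (a point): Corner of the carton's +x broad face: bottom, -y side (23, -42, 0 mm).
- head_l (a point): Corner of the carton's +x broad face: top, +y side (23, 42, 100 mm).
- head_r (a point): Corner of the carton's +x broad face: top, -y side (23, -42, 100 mm).
- bay: Flat rectangle of 12 mm wide black tape on the table, 150 mm (x) by 130 mm (y) over the tape's outer edges. Origin: its centre. +x points away from the carton (to the robot's left, give or take 20 degrees). The carton stands beyond the -x edge, its +x bottom edge 20 to 70 mm short of the tape, within 12 mm of the bay's centre line, turned by at most 0.15 rad from the bay's axes.
- glue: Bystander: upright glue stick, 32 mm across, 95 mm high, beyond the bay as seen from the robot (about 130 mm from its centre). Origin: centre of underside.
- pasta: Bystander: 3D-printed yellow pasta nest with two dark balls, about 110 mm across, 63 mm high, beyond the carton as seen from the robot. Origin: centre of underside.
- spool: Bystander: filament spool lying flat, 200 mm across, 65 mm high, to the left of the bay. Origin: centre of underside.
Not all that is in view belongs to the job. Several things look just like the carton: the one meant starts farthest to the robot's right.

How it is judged:
By the outcome, as a careful person would: the job done as asked, in the order asked, and still so for the second after the job is handed in, with the robot touching nothing.
It also fails if it takes over 42 s, if anything falls off the work surface, if the arm or the gripper's body presses on something with over 40 N, if the wrist force passes 120 N, or if a joint passes its speed limit or range.

## Working session

There is one attempt and no reset: what is moved stays moved. The work goes in short steps, Python scripts to look and compute and a tool call to move; the robot and the scene stay as the last step left them, time stands still between calls to the robot, and variables do not carry over. Pictures are saved under pics/ and viewed, at most 10 in all, crops included, and the job is handed in when it is done.

Besides the shell and the picture viewer there is one more tool, called after ">>>" as name([rows], argument=value, ...), one row to a line, values as JSON. servo_tool: Moves the arm, as the interface text tells. Its arguments: {"type":"object","properties":{"steps":{"type":"array","items":{"type":"object","properties":{"dp":{"type":"array","items":{"type":"number"}},"rot":{"type":"array","items":{"type":"number"}}}}},"grip":{"type":"number"},"grip_force":{"type":"number"}},"required":["steps"]}

```bash
mkdir -p pics; cat > h.py <<'E'
import numpy as np, cv2
from workcell import r
def cap(n):
    s=r.observe(); c=r.capture(n)
    f=200/np.tan(np.radians(c['fov_y'])/2)
    z=c['range_z']; v,u=np.mgrid[:400,:640]
    P=np.stack([(u-c['cx'])/f*z,(v-c['cy'])/f*z,z],-1)
    T=c.get('extrinsics')
    if T is None:
        from scipy.spatial.transform import Rotation as R
        W=np.eye(4);W[:3,:3]=R.from_euler('xyz',s['ee_rot'],degrees=True).as_matrix();W[:3,3]=s['tcp_pos'];T=W@c['mount']
    P=P@np.array(T)[:3,:3].T+np.array(T)[:3,3]; P[z==0]=np.nan
    return c['img'],P,c
def save(img,n): cv2.imwrite('pics/'+n,cv2.cvtColor(img,cv2.COLOR_RGB2BGR))
E
python3 - <<'E'
from h import *
print(r.observe())
for n in('scene','top'):
    i,P,c=cap(n); save(i,n+'.png'); np.save(n+'.npy',P); print(n,c['cx'],c['cy'],c['fov_y'],np.round(c['extrinsics'],3).tolist())
E
```

```text
{'time_s': 0.0, 'joint_pos': array([ 6.76648966e+01,  1.96373286e+01,  8.73772313e+01, -9.83247314e-04,
        7.30752476e+01, -8.36507579e+00]), 'dq': array([ 0.08010457,  0.00120392,  0.02815766, -0.05903021,  0.0276551 ,
        0.05600991]), 'joint_efforts': array([-1.20749184e-03, -4.33674788e+01, -2.46015179e+01, -3.51204253e-04,
        7.71293911e-03,  1.00035180e-05]), 'tcp_pos': array([0.12658245, 0.50913   , 0.25261785]), 'ee_rot': array([-1.79911011e+02, -1.21349901e-02,  1.66030250e+02]), 'wrist_force': array([-0.24768433, -0.22435593, -0.86244507]), 'torque': array([-0.01663742, -0.02177244, -0.01294928]), 'grip_force': 0.0, 'gripper_width': 1.0013584486428222}
scene 317.01286179565193 203.37693356364497 56.771315094085814 [[0.697, 0.485, -0.528, 1.003], [0.717, -0.481, 0.505, -0.303], [-0.009, -0.731, -0.683, 0.625], [0.0, 0.0, 0.0, 1.0]]
top 319.5313422565352 203.94934058155542 52.96483083801323 [[0.022, -0.998, 0.061, 0.521], [-1.0, -0.022, 0.009, 0.096], [-0.008, -0.061, -0.998, 0.86], [0.0, 0.0, 0.0, 1.0]]
```

View pics/top.png

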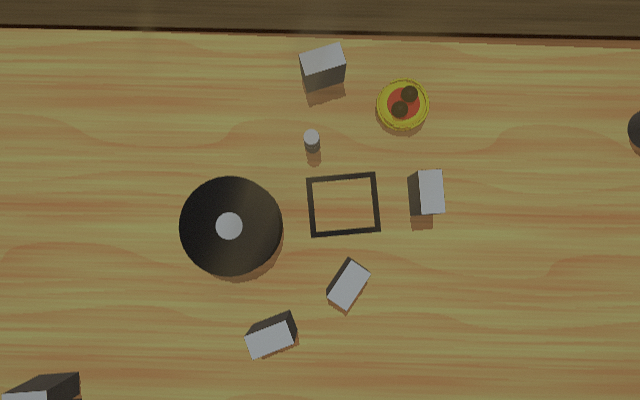

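View pics/scene.png

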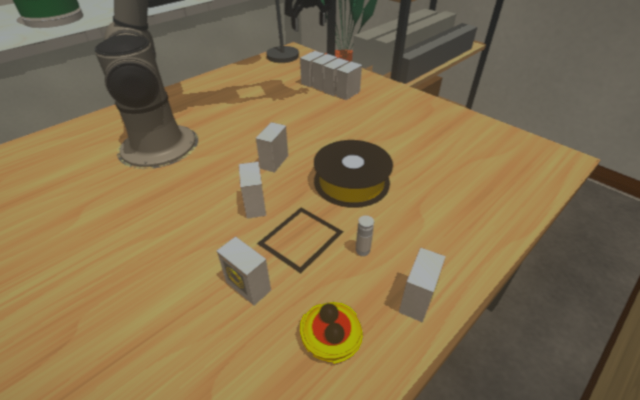

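The top view shows the target carton at about (428,192), window side to the right. The bay is at (343,205), the spool at (230,226), the glue at (312,140) and the pasta at (403,105). A look-alike carton at (348,285) stands near the bay.

```bash
python3 - <<'E'
from h import *
P=np.load('top.npy'); img=cv2.cvtColor(cv2.imread('pics/top.png'),cv2.COLOR_BGR2RGB)
def rect(m,name):
    p=P[m][:,:2].astype(np.float32); R=cv2.minAreaRect(p*1000); print(name,np.round(R[0],1),np.round(R[1],1),round(R[2],2),np.round(cv2.boxPoints(R)).tolist(),m.sum()); return R
z=P[...,2]; u=np.arange(640)[None]; v=np.arange(400)[:,None]
box=lambda a,b,c,d:(u>a)&(u<b)&(v>c)&(v<d)
rect(box(400,450,160,225)&(z>.09)&(z<.11),'carton top')
g=img.max(-1)
m=box(298,388,165,245)&(z<.01)&(g<70); rect(m,'bay')
for n,b in dict(glue=(298,325,122,160),pasta=(370,435,75,135),spool=(170,290,170,285),alike=(320,375,255,315),alike2=(240,300,305,365)).items():
    rect(box(*b)&(z>.04),n)
print(np.nanmax(z[box(298,325,122,160)]))
# floor z check
print(np.nanmedian(z[box(330,360,190,220)]))
E
```

```text
carton top [ 597.  -107.5] [84.2 46.7] 4.87 [[553.0, -88.0], [557.0, -134.0], [641.0, -127.0], [637.0, -81.0]] 1128
bay [573.6  54.4] [128.1 148.9] 6.48 [[502.0, 121.0], [518.0, -27.0], [646.0, -12.0], [629.0, 136.0]] 1129
glue [697.2 122.8] [30.9 30.4] 89.59 [[682.0, 108.0], [712.0, 107.0], [713.0, 138.0], [682.0, 138.0]] 293
pasta [783.  -73.1] [60.6 67.4] 75.02 [[743.0, -94.0], [808.0, -111.0], [823.0, -52.0], [758.0, -35.0]] 449
spool [524.4 281.9] [197.8 198.6] 0.83 [[424.0, 380.0], [427.0, 181.0], [625.0, 184.0], [622.0, 383.0]] 7968
alike [417.3  45.9] [46.7 84.3] 57.24 [[369.0, 49.0], [440.0, 3.0], [465.0, 43.0], [395.0, 88.0]] 1261
alike2 [313.8 192.5] [46.7 84.6] 22.67 [[276.0, 222.0], [309.0, 144.0], [352.0, 162.0], [319.0, 240.0]] 1483
0.10065698264208156
0.0011079044823780748
```

```bash
cat >> h.py <<'E'
from scipy.spatial.transform import Rotation as Ro
B=np.array([.5736,.0544]); a=np.radians(96.48); ex=np.array([np.cos(a),np.sin(a)]); ey=np.array([-ex[1],ex[0]])
def bay(p): d=np.asarray(p)[...,:2]-B; return np.stack([d@ex,d@ey],-1)*1000
def goto(bx,by,z,tilt):
    "tool shift (mm) and turn (deg) from here to a pose given in the bay's frame (mm)"
    s=r.observe(); t=np.radians(tilt)
    X=np.r_[np.cos(t)*ex,np.sin(t)]; Z=np.r_[np.sin(t)*ex,-np.cos(t)]; Y=np.cross(Z,X)
    T=np.stack([X,Y,Z],1); R0=Ro.from_euler('xyz',s['ee_rot'],degrees=True)
    p=np.r_[B+(bx*ex+by*ey)/1000,z/1000]
    dp=R0.inv().apply(p-s['tcp_pos'])*1000; rot=(R0.inv()*Ro.from_matrix(T)).as_rotvec(degrees=True)
    print('t',s['time_s'],'bay',bay(s['tcp_pos']).round(1),'z',s['tcp_pos'][2].round(4),'dp',dp.round(1),'rot',rot.round(2),'F',s['wrist_force'].round(1),'q',s['joint_pos'].round(0))
E
python3 -c "
from h import *
goto(-270,-5,250,35)"
```

```text
t 0.1 bay [502.3 392.8] z 0.2527 dp [-642.6 -584.6    3.4] rot [-21.28  30.58  67.24] F [-0.3  0.7 -0.2] q [68. 20. 87. -0. 73. -8.]
```

>>> servo_tool([
  {"dp": [-320,-292,0],"rot": [0,0,0]},
  {"dp": [-320,-292,0],"rot": [0,0,0]},
  {"dp": [-320,-292,0],"rot": [0,0,0]},
  {"dp": [-320,-292,0],"rot": [0,0,0]},
  {"dp": [-320,-292,0],"rot": [0,0,0]},
  {"dp": [-320,-292,0],"rot": [0,0,0]},
  {"dp": [-320,-292,0],"rot": [0,0,0]},
  {"dp": [-320,-292,0],"rot": [0,0,0]},
], grip=0.5)

```text
time_s: 0.77
tcp_pos: [0.3118, 0.2302, 0.2533]
ee_rot: [180.0, 0.0, 166.1]
wrist_force: [1.7, 1.5, -0.2]
gripper_width: 0.499
grip_force: 0.0
```

>>> servo_tool([
  {"dp": [-322,-292,0],"rot": [-21,30.5,67]},
  {"dp": [-322,-292,0],"rot": [-21,30.5,67]},
  {"dp": [-322,-292,0],"rot": [-21,30.5,67]},
  {"dp": [-322,-292,0],"rot": [-21,30.5,67]},
  {"dp": [-322,-292,0],"rot": [-21,30.5,67]},
  {"dp": [-322,-292,0],"rot": [-21,30.5,67]},
  {"dp": [-322,-292,0],"rot": [-21,30.5,67]},
  {"dp": [-322,-292,0],"rot": [-21,30.5,67]},
])

```text
time_s: 1.43
tcp_pos: [0.4977, -0.047, 0.253]
ee_rot: [175.5, -26.6, 115.7]
wrist_force: [2.4, 0.9, 0.1]
gripper_width: 0.499
grip_force: 0.0
```

```bash
python3 -c "
from h import *
goto(-270,-5,150,35)"
```

```text
t 1.4333 bay [-92.2  86.9] z 0.253 dp [-223.3   28.1    5.5] rot [-5.38  7.62 16.78] F [2.4 0.9 0.1] q [-26.  25.  84.  20.  89. -54.]
```

>>> servo_tool([
  {"dp": [-223,28,5],"rot": [-5.4,7.6,16.8]},
  {"dp": [-223,28,5],"rot": [-5.4,7.6,16.8]},
  {"dp": [-223,28,5],"rot": [-5.4,7.6,16.8]},
  {"dp": [-223,28,5],"rot": [-5.4,7.6,16.8]},
  {"dp": [-223,28,5],"rot": [-5.4,7.6,16.8]},
  {"dp": [-223,28,5],"rot": [-5.4,7.6,16.8]},
  {"dp": [-223,28,5],"rot": [-5.4,7.6,16.8]},
  {"dp": [-223,28,5],"rot": [-5.4,7.6,16.8]},
])

```text
time_s: 2.1
tcp_pos: [0.6089, -0.2106, 0.15]
ee_rot: [-180.0, -34.9, 96.8]
wrist_force: [-0.3, -0.4, 0.5]
gripper_width: 0.502
grip_force: 0.0
```

```bash
python3 -c "
from h import *
goto(-255,-5,40,35)"
```

```text
t 2.1 bay [-267.3   -5.2] z 0.15 dp [-52.9  -0.1  97.3] rot [-0.17  0.06  0.22] F [-0.3 -0.4  0.5] q [-37.  49.  59.  25.  97. -46.]
```

>>> servo_tool([
  {"dp": [-26,0,48],"rot": [0,0,0]},
  {"dp": [-53,0,97],"rot": [0,0,0]},
  {"dp": [-53,0,97],"rot": [-0.2,0.1,0.2]},
  {"dp": [-53,0,97],"rot": [-0.2,0.1,0.2]},
  {"dp": [-53,0,97],"rot": [-0.2,0.1,0.2]},
  {"dp": [-53,0,97],"rot": [-0.2,0.1,0.2]},
])

```text
time_s: 2.6
tcp_pos: [0.6092, -0.1989, 0.0446]
ee_rot: [179.6, -34.8, 96.8]
wrist_force: [0.2, -0.8, 1.3]
gripper_width: 0.501
grip_force: 0.0
```

```bash
python3 - <<'E'
from h import *
goto(-225,-5,28,35)
for n in('scene','wrist'):
    i,P,c=cap(n); save(i,n+'2.png'); np.save(n+'2.npy',P)
a=cv2.imread('pics/scene2.png')[150:350,120:360]; cv2.imwrite('pics/s2.png',cv2.resize(a,None,fx=2.5,fy=2.5))
E
```

```text
t 2.6 bay [-255.7   -6.8] z 0.0446 dp [15.7 -1.9 31.2] rot [0.23 0.21 0.26] F [ 0.2 -0.8  1.3] q [-36.  55.  65.  25.  86. -51.]
```

View pics/s2.png

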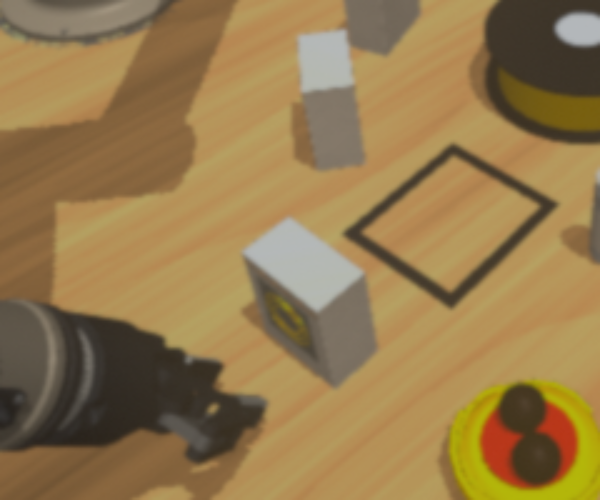

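View pics/wrist2.png

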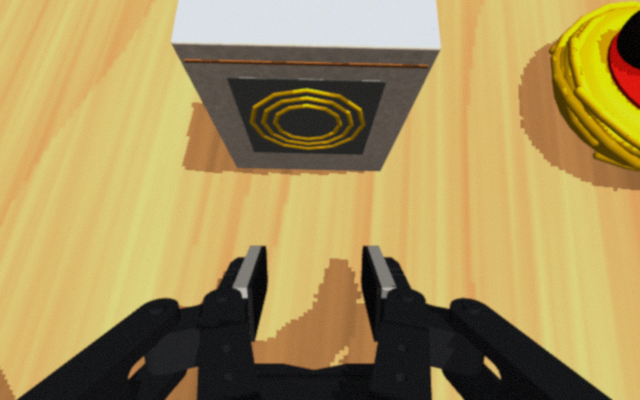

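The window faces the gripper. In the wrist view the pad tips at (258,250) and (370,250) are centred on the carton's bottom edge, which runs from (240,168) to (383,168). Next I measure the fingertip height and the gap.

```bash
python3 - <<'E'
from h import *
P=np.load('wrist2.npy'); b=bay(P); z=P[...,2]*1000
for u,v in[(256,250),(256,256),(262,252),(372,250),(378,256),(368,252),(312,165),(312,172),(312,240)]: print(u,v,b[v,u].round(1),z[v,u].round(1))
S=np.load('scene2.npy'); bs=bay(S); zs=S[...,2]*1000
m=(bs[...,0]>-300)&(bs[...,0]<-195)&(abs(bs[...,1])<60)&(zs>6)&(zs<60)
q=np.c_[bs[m],zs[m]]; print(len(q),'front',q[q[:,0].argsort()[-6:]].round(1),'low',q[q[:,2].argsort()[:6]].round(1))
E
```

```text
256 250 [-241.    15.9] 41.9
256 256 [-244.3   14.9] 47.2
262 252 [-242.2   13. ] 43.9
372 250 [-241.1  -32.6] 42.9
378 256 [-244.   -34.4] 45.9
368 252 [-242.   -30.8] 43.4
312 165 [-187.9   -7.6] 8.6
312 172 [-188.8   -7.6] 0.5
312 240 [-228.6   -7.7] -0.2
197 front [[-237.6  -33.8   37.3]
 [-237.5  -31.1   37.6]
 [-237.5  -36.    36.1]
 [-237.4  -34.5   31. ]
 [-237.4   13.7   38.6]
 [-237.3  -28.    37.4]] low [[-244.4   14.7   26.2]
 [-246.9   14.5   26.2]
 [-249.8   13.1   27.8]
 [-243.6   15.    28.4]
 [-246.3   14.4   28.8]
 [-248.9   13.7   29.4]]
```

```bash
python3 -c "
from h import *
goto(-225,-6,24,35)"
```

```text
t 2.7 bay [-256.3   -7. ] z 0.0448 dp [13.9 -1.1 35. ] rot [0.29 0.28 0.26] F [-0.5 -0.4 -0.2] q [-36.  55.  65.  25.  86. -51.]
```

>>> servo_tool([
  {"dp": [5,-0.5,12],"rot": [0.1,0.1,0.1]},
  {"dp": [10,-1,25],"rot": [0.3,0.3,0.3]},
  {"dp": [12,-1,30],"rot": [0.3,0.3,0.3]},
  {"dp": [12,-1,30],"rot": [0.3,0.3,0.3]},
  {"dp": [12,-1,30],"rot": [0.3,0.3,0.3]},
])

```text
time_s: 3.12
tcp_pos: [0.6043, -0.1719, 0.0242]
ee_rot: [-179.7, -35.2, 96.3]
wrist_force: [0.7, -0.6, 0.1]
gripper_width: 0.499
grip_force: 0.0
```

```bash
python3 -c "
from h import *
goto(-210,-6,24,35)"
```

```text
t 3.1167 bay [-228.3   -5. ] z 0.0242 dp [14.8  1.  10.7] rot [-0.21 -0.2  -0.15] F [ 0.7 -0.6  0.1] q [-35.  55.  68.  26.  82. -51.]
```

>>> servo_tool([
  {"dp": [5.7,0,4],"rot": [0,0,0]},
  {"dp": [11.5,0,8],"rot": [-0.2,-0.2,-0.1]},
  {"dp": [17.2,0,12],"rot": [-0.2,-0.2,-0.1]},
  {"dp": [22.9,0,16.1],"rot": [-0.2,-0.2,-0.1]},
  {"dp": [28.7,0,20.1],"rot": [-0.2,-0.2,-0.1]},
  {"dp": [34.4,0,24.1],"rot": [-0.2,-0.2,-0.1]},
  {"dp": [40.1,0,28.1],"rot": [-0.2,-0.2,-0.1]},
  {"dp": [45.9,0,32.1],"rot": [-0.2,-0.2,-0.1]},
])

```text
time_s: 3.78
tcp_pos: [0.5978, -0.1158, 0.0241]
ee_rot: [-180.0, -35.0, 96.4]
wrist_force: [0.8, -1.6, 0.5]
gripper_width: 0.497
grip_force: 0.4
```

```bash
cat >> h.py <<'E'
def carton(hi=.106,lo=.094):
    i,P,c=cap('top'); u=np.arange(640)[None]; v=np.arange(400)[:,None]
    b=bay(P); m=(P[...,2]>lo)&(P[...,2]<hi)&(abs(b[...,1])<75)&(b[...,0]>-220)&(b[...,0]<110)&(i.min(-1)>90)
    m=cv2.morphologyEx(m.astype(np.uint8),cv2.MORPH_OPEN,np.ones((3,3)))>0
    R=cv2.minAreaRect(b[m].astype(np.float32)); print('carton',np.round(R[0],1),np.round(R[1],1),round(R[2],1),m.sum(),'min',b[m].min(0).round(1),'max',b[m].max(0).round(1)); return i
E
python3 -c "
from h import *
carton()
goto(-114,-2,24,35)"
```

```text
carton [-129.7   -4.6] [84.3 46.4] 89.2 1063 min [-153.2  -46.5] max [-106.6   37.5]
t 3.8333 bay [-170.3   -4.7] z 0.0242 dp [46.  -2.7 32.5] rot [-0.06 -0.08 -0.05] F [0.  1.2 0.2] q [-31.  52.  75.  28.  77. -50.]
```

>>> servo_tool([
  {"dp": [5.7,-0.3,4],"rot": [0,0,0]},
  {"dp": [11.5,-0.7,8.1],"rot": [0,0,0]},
  {"dp": [17.2,-1,12.1],"rot": [0,0,0]},
  {"dp": [23,-1.4,16.2],"rot": [0,0,0]},
  {"dp": [28.8,-1.8,20.2],"rot": [0,0,0]},
  {"dp": [34.5,-2.1,24.3],"rot": [0,0,0]},
  {"dp": [40.3,-2.4,28.4],"rot": [0,0,0]},
  {"dp": [46,-2.7,32.5],"rot": [0,0,0]},
])

```text
time_s: 4.5
tcp_pos: [0.5888, -0.0601, 0.0239]
ee_rot: [-179.9, -35.0, 96.4]
wrist_force: [-0.1, -1.2, 1.0]
gripper_width: 0.5
grip_force: 0.7
```

```bash
python3 -c "
from h import *
carton()
goto(-155,-2,24,35)"
```

```text
carton [-73.7  -1.9] [83.9 46.2] 89.9 1063 min [-96.8 -43.8] max [-50.5  40.1]
t 4.55 bay [-114.    -1.9] z 0.0239 dp [-33.5   0.1 -23.6] rot [-0.07 -0.08 -0.06] F [-0.2  0.3  0.8] q [-27.  50.  81.  30.  73. -49.]
```

>>> servo_tool([
  {"dp": [-16,0,-11],"rot": [0,0,0]},
  {"dp": [-33,0,-23],"rot": [0,0,0]},
  {"dp": [-33,0,-23],"rot": [0,0,0]},
  {"dp": [-13,0,-52],"rot": [0,0,0]},
  {"dp": [8,0,-81],"rot": [0,0,0]},
  {"dp": [8,0,-81],"rot": [0,0,0]},
  {"dp": [8,0,-81],"rot": [0,0,0]},
])

```text
time_s: 5.13
tcp_pos: [0.5943, -0.1005, 0.0967]
ee_rot: [179.8, -34.9, 96.5]
wrist_force: [0.0, 0.2, -1.4]
gripper_width: 0.496
grip_force: 0.0
```

```bash
python3 -c "
from h import *
carton()
goto(-114,-2,95,35)"
```

```text
carton [-72.1  -1.7] [83.9 46.3] 89.6 1064 min [-95.2 -43.6] max [-48.8  40.3]
t 5.1833 bay [-155.8   -2.3] z 0.0951 dp [34.1 -0.3 24.1] rot [ 0.03  0.02 -0.04] F [0.1 0.8 0. ] q [-30.  46.  76.  28.  82. -46.]
```

>>> servo_tool([
  {"dp": [16.4,0,11.5],"rot": [0,0,0]},
  {"dp": [29.5,0,20.7],"rot": [0,0,0]},
  {"dp": [34.4,0,24.1],"rot": [0,0,0]},
  {"dp": [38.5,0,27],"rot": [0,0,0]},
  {"dp": [43.2,0,29],"rot": [0,0,0]},
  {"dp": [48.4,0,30.2],"rot": [0,0,0]},
  {"dp": [53.1,0,32.3],"rot": [0,0,0]},
  {"dp": [58.3,0,33.6],"rot": [0,0,0]},
])

```text
time_s: 5.85
tcp_pos: [0.5859, -0.0338, 0.1007]
ee_rot: [-179.9, -35.0, 96.3]
wrist_force: [0.4, -0.2, 0.4]
gripper_width: 0.496
grip_force: 0.1
```

```bash
python3 - <<'E'
from h import *
goto(-60,-2,108,35)
i,P,c=cap('top'); b=bay(P); z=P[...,2]*1000
m=(abs(b[...,1])<35)&(b[...,0]>-100)&(b[...,0]<60)&(z>20)&(z<125)&(i.min(-1)>70)
q=np.c_[b[m],z[m]]
for k in range(-90,60,10):
    s=q[abs(q[:,0]-k)<5]
    if len(s): print(k,np.median(s[:,2]).round(1),len(s))
i,P,c=cap('scene'); a=cv2.resize(i[150:350,120:360],None,fx=2.5,fy=2.5); save(a,'s3.png')
E
```

```text
t 5.85 bay [-89.   -2.3] z 0.1007 dp [28.  -0.3 10.6] rot [ 0.01 -0.02 -0.11] F [ 0.4 -0.2  0.4] q [-25.  43.  81.  30.  78. -44.]
-90 115.6 41
-80 108.3 41
-70 97.6 52
-60 108.4 202
-50 105.7 205
-40 103.0 201
-30 99.6 200
-20 97.6 84
```

View pics/s3.png

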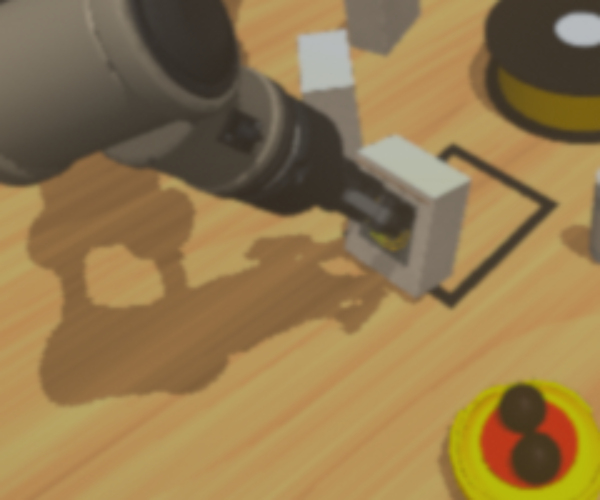

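The carton is leaning about 15° and its pivot edge is holding at about -49 mm. I continue the push past the balance point.

>>> servo_tool([
  {"dp": [5.2,0,1.3],"rot": [0,0,0]},
  {"dp": [9.9,0,3.2],"rot": [0,0,0]},
  {"dp": [15.2,0,4.5],"rot": [0,0,0]},
  {"dp": [19.8,0,6.6],"rot": [0,0,0]},
  {"dp": [25.1,0,7.8],"rot": [0,0,0]},
  {"dp": [27.5,0,9.5],"rot": [0,0,0]},
  {"dp": [27.5,0,9.5],"rot": [0,0,0]},
  {"dp": [27.5,0,9.5],"rot": [0,0,0]},
])

```text
time_s: 6.62
tcp_pos: [0.5828, -0.0059, 0.1087]
ee_rot: [-179.9, -35.0, 96.4]
wrist_force: [-1.0, -0.4, 1.3]
gripper_width: 0.501
grip_force: 0.0
```

>>> servo_tool([
  {"dp": [-3,0,-10],"rot": [0,0,0]},
  {"dp": [-10,0,-40],"rot": [0,0,0]},
  {"dp": [-20,0,-80],"rot": [0,0,0]},
  {"dp": [-40,0,-120],"rot": [0,0,0]},
  {"dp": [-60,0,-140],"rot": [0,0,0]},
  {"dp": [-60,0,-140],"rot": [0,0,0]},
  {"dp": [-60,0,-140],"rot": [0,0,0]},
])

```text
time_s: 7.2
tcp_pos: [0.5974, -0.1374, 0.1893]
ee_rot: [180.0, -35.0, 96.2]
wrist_force: [-0.2, 1.0, -0.4]
gripper_width: 0.496
grip_force: 0.0
```

```bash
python3 - <<'E'
from h import *
goto(-200,-2,150,35)
i,P,c=cap('top'); save(i[100:300,240:500].repeat(3,0).repeat(3,1),'t4.png'); b=bay(P); z=P[...,2]*1000
m=(abs(b[...,1])<75)&(b[...,0]>-100)&(b[...,0]<90)&(z>36)&(z<56)
m=cv2.morphologyEx(m.astype(np.uint8),cv2.MORPH_OPEN,np.ones((3,3)))>0
R=cv2.minAreaRect(b[m].astype(np.float32)); print(np.round(R[0],1),np.round(R[1],1),R[2],np.median(z[m]),cv2.boxPoints(R).round(1).tolist())
E
```

```text
t 7.2 bay [-193.3   -2. ] z 0.1893 dp [-28.    0.   28.3] rot [ 0.16  0.05 -0.22] F [-0.2  1.  -0.4] q [-33.  42.  67.  27.  94. -43.]
[ 5.8 -2.1] [ 84.2 100. ] 89.8531265258789 47.39987987150795 [[-44.29999923706055, -44.099998474121094], [55.70000076293945, -44.400001525878906], [55.900001525878906, 39.79999923706055], [-44.099998474121094, 40.099998474121094]]
```

View pics/t4.png

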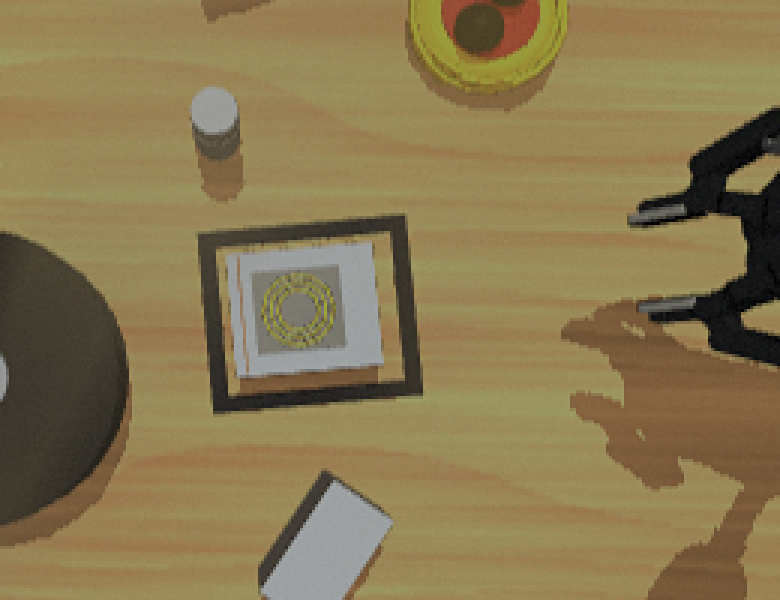

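The carton lies window up inside the tape (around (305,310) in the crop), nothing else has moved, and the gripper is clear, so I'm handing in.

```bash
python3 -c "
from h import *
print(r.hand_in())"
```

```text
the job is handed in; nothing more can be done
None
```

The carton was slid upright to the bay and toppled; it lies window up inside the tape, at least 19 mm from the outer edge on every side, with the bystanders untouched and the job handed in at about 7 s.

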